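# Bring the bench magnifier over a drive's terminals

## Robot

A 6-joint arm with a two-finger parallel gripper is mounted at the origin on the work surface. World frame = base frame: x ahead of the robot, y to its left, z up, the work surface at z = 0. Lengths are in mm, angles in rad, forces in N, time in s.
With the tool pointing down it reaches from about 425 to 950 mm from the base axis. Payload 14.7 kg.
Tool frame: the origin (TCP) lies between the finger pads; the fingertips stand 17 mm ahead of it and the grasp point (between the pads) lies 2 mm behind it (manip.tips_ahead is the distance from the TCP to the fingertips, in mm); x points along the fingers, y is the direction in which the jaws open and shut, and the axes are right-handed (so a half turn about x gives the same grasp; the last joint's range is limited). The gripper opens to 85 mm and grips with 20 to 120 N. Pads are 22 mm wide; open, the fingers measure 114 mm over their backs; the gripper's body (76 mm by 85 mm) begins 54 mm behind the grasp point. The pads swing forward as they close: fully open they stand 13 mm farther back than shut.
Start: joints at [1.158, 0.48, 1.596, -0, 1.065, -0.047], TCP at [232.479, 606.998, 248.297] pointing down, gripper open.
Joint ranges: [-2.75, 2.75], [-0.82, 2.05], [0.23, 2.67], [-1.56, 4.7], [0.09, 2.69], [-2.92, 2.92]. Speed limits (rad/s): [1.89, 1.89, 2.39, 3.01, 3.01, 3.01].

## Interface

Orientations are given as [roll, pitch, yaw] about the fixed x, y, z axes, in that order (R = Rz(yaw) Ry(pitch) Rx(roll)).
In Python, from cell import manip, viewer gives the robot as it stands.
- The arm moves only by the tool carry_out, never from a script. Its argument "steps" is a list of rows, each a list of 3 entries, a list of its own where there are three numbers: the shift along the world's x, y, z in cm, then the turn, a rotation vector about the world's x, y, z in rad, then the opening in per cent of the stroke, from 0 (shut) to 100 (fully open). A call has 1 to 8 rows; each row is the pose to reach, as a shift and turn from the pose measured when the call began; what a row does not reach only later rows make up. A row lasts 1/10 s, in which the tool goes at most 50 mm and 8.59 degrees, less where a joint would pass 70% of its speed; a pose out of reach is approached as far as the arm can. A call with a gripper value outside its range is refused whole. The fingers move at their own pace and stop on an object; "newtons" is the grip in N (left out, the last holds). Time passes only in rows, so rows that repeat a pose let the fingers close. It gives the time, the measured TCP pose, the force and the opening at its end, in the units of the state.
- manip.get_obs(): the state, without advancing time (a new reading comes with each control period).
- viewer.camera(name): name is "scene" or "top"; returns a dict with "color" (480x640x3 uint8, red, green, blue), "fovy" (degrees; the focal length in pixels is half the picture's height over the tangent of half this angle, whatever the lens; pixels are square), "cx", "cy" (the principal point, pixels), "extrinsics" (4x4, takes a point from world to camera coordinates). Camera axes: x right, y down, z forward; pixel columns grow to the right and rows downward; lengths in mm; the calibration is good to about 2 mm. A picture is of the moment at which its call begins. There is no depth.
- manip.close_job(): hands the job in, once; it reports no verdict.
The state is a dict: "time": time; "q": joint angles; "qd": joint speeds; "joint_efforts": joint torques, N m; "eef_pos": TCP position; "tool_rot": TCP orientation; "wrist_force": force on the tool from outside, world axes, zero at the start; "moment": the same for the moment, N m; "width": finger opening in mm.
Only numpy, scipy, OpenCV 4.12 (cv2) and the standard library are available. Lean on these libraries where they do the work, as an engineer would, in place of code of your own. Each camera call takes 0.05 s, during which the arm holds its last target. There are 200 camera calls.

## Task

Get the drive ready for a look at its wiring: first push its steel cover fully open by the orange lug so that the green terminals are bare, then gently swing the magnifier's arm round, without flinging it, until the lens is centred over the green terminal block and stays there. Last, press the yellow lamp button on the magnifier's foot fully down and let it come up again. Leave the other things on the bench where they lie.

Things in the scene. Friction and masses are not known exactly. Their poses are not given: they have to be found in the camera images.
- magnifier: Bench magnifier, fixed to the bench: grey round foot (140 mm across, 18 mm high), steel post of 22 mm diameter standing at its centre. Origin: on the post's axis (the arm's pivot axis) at the bench surface; z up; the arm points along this body's -x when its joint reads 0.
- swing_arm (a joint): Swing of the white magnifier arm about the post's axis, rad; 0 = along the magnifier's -x, positive turns it counter-clockwise seen from above (towards the magnifier's -y); range -1.3 to 1.5; starts at 0.85 to 1.15. Held by friction (0.25 N m): stays where left. A level bar 14 mm wide, 192 to 212 mm above the bench, from the pivot to 140 mm out, then the lens head; push the bar from the side.
- lens_center (a point): Centre of the lens, 200 mm from the pivot axis, 202 mm above the bench; moves with the arm. Glass of 98 mm in a round white head of 120 mm diameter, 190 to 214 mm above the bench (the cap at the pivot rises to 224 mm). Only the drive (lug top 112 mm), the foot and low loose things lie below the arm's sweep.
- drive: Grey motor drive on its back, fixed, 100 x 180 x 86 mm high. Its origin is NOT in it but on the magnifier's pivot axis at the bench; its terminals are 200 mm from there along its own -x; it spans its own x -250 to -150 mm, y -50 to +130 mm. Its yaw minus the magnifier's yaw is the arm angle that puts the lens right over the terminals (-0.45 to 0).
- terminals (a point): Centre of the top of the green terminal block (34 x 66 mm) in the drive, 70 mm above the bench, under the dark cover at the start.
- cover (a joint): Slide of the dark steel terminal cover (86 x 78 x 5 mm, top 86 mm above the bench) along the drive's own +y, m; 0 = shut, 0.075 = fully open at a hard stop; friction about 2 N, stays where left.
- cover_lug (a point): Top centre of the upright orange lug on the middle of the cover, 112 mm above the bench; the lug is 46 mm (drive's x) by 12 mm (drive's y) and stands 26 mm above the cover; moves with the cover. Push it sideways along the drive's +y.
- lamp_switch (a joint): Travel of the yellow lamp button (32 mm diameter, black housing), m; 0 = up, 0.006 = fully down, straight down; a spring brings it back, 5 N at full travel. It sits on the magnifier's foot at the magnifier's x +20 mm, y -125 mm.
- lamp_switch_top (a point): Centre of the top of the yellow lamp button; it moves with the button.
- plug: Bystander: green pluggable connector 60 x 30 x 22 mm, loose; origin under its centre.
- adapter: Bystander: blue connector adapter about 75 x 36 x 18 mm, loose; origin under its centre.
- screwdriver: Bystander: red-handled screwdriver 190 mm long, loose.
- meter: Bystander: yellow hand meter 180 x 85 x 36 mm (46 mm at its dial), loose; origin under its centre.
- tape: Bystander: blue roll of tape, 80 mm across, 22 mm high, loose; origin under its centre.
- fan: Bystander: black cooling fan 100 x 100 x 15 mm, loose; origin under its centre.
Mind the look-alikes: they are no part of the job. What is shaped like the drive but pink is not meant.

How it is judged (in metres and radians):
On the way, in this order (a step that is already met when the one before it is completed fails the run):
1. the cover has been pushed fully open (at least 65 of its 75 mm) (value of joint cover above 0.065 m), for 0.1 s.
2. the arm is at rest with the lens centred over the green terminals (within 12 mm, seen from above), the cover still open (value of joint cover above 0.065 m and horizontal distance between lens_center and terminals below 0.012 m and velocity of joint swing_arm between -0.05 and 0.05 rad/s), for 0.3 s.
3. the lamp button is pressed down (at least 4.5 of its 6 mm) (value of joint lamp_switch above 0.0045 m), for 0.05 s.
At the end, for the whole second after the job is handed in: The cover is open by at least 65 of its 75 mm, the arm stands still with the lens centre within 12 mm, seen from above, of the centre of the green terminal block, and the lamp button has been pressed and is up again (less than 1.5 mm down) (all of step 2 and value of joint lamp_switch below 0.0015 m); the robot touches nothing.
It fails at once if a bystander is moved by more than 30 mm (distance of any of plug, adapter, screwdriver, meter, tape, fan from where it was at the start of the episode above 0.03 m).
It fails at once if the arm is flung: it swings faster than 2 rad/s (velocity of joint swing_arm above 2 rad/s or velocity of joint swing_arm below -2 rad/s).
It also fails if it takes over 64 s, if anything falls off the work surface, if the arm or the gripper's body presses on something with over 40 N, if the wrist force passes 120 N, or if a joint passes its speed limit or range.

## Working session

There is one attempt and no reset: what is moved stays moved. The work goes in short steps, Python scripts to look and compute and a tool call to move; the robot and the scene stay as the last step left them, time stands still between calls to the robot, and variables do not carry over. Pictures are saved under pics/ and viewed, about 8 in all and at most 12, crops included, and the job is handed in when it is done.

Besides the shell and the picture viewer there is one more tool, called as a command line: name --argument value ..., lists and objects as JSON in quotes. carry_out: Moves the arm, as the interface text tells. Its arguments: {"type":"object","properties":{"steps":{"type":"array","items":{"type":"array"}},"newtons":{"type":"number"}},"required":["steps"]}

```bash
ls; mkdir -p pics; cat > h.py <<'E'
import numpy as np, cv2
from cell import manip, viewer
def shot(n,f=None):
    c=viewer.camera(n)
    if f: cv2.imwrite('pics/'+f,c['color'][:,:,::-1])
    return c
def K(c): 
    f=240/np.tan(np.radians(c['fovy'])/2); return f,c['cx'],c['cy']
def ray(c,u,v,z):
    f,cx,cy=K(c); E=np.array(c['extrinsics']); R=E[:3,:3];o=-R.T@E[:3,3]
    d=R.T@np.array([(u-cx)/f,(v-cy)/f,1]); return o+d*(z-o[2])/d[2]
def proj(c,p):
    f,cx,cy=K(c); E=np.array(c['extrinsics']); q=E[:3,:3]@np.array(p)+E[:3,3]; return np.array([f*q[0]/q[2]+cx,f*q[1]/q[2]+cy])
E
python3 - <<'E'
from h import *
for n in('top','scene'):
    c=shot(n,n+'0.png'); E=np.array(c['extrinsics']); print(n,c['fovy'],c['cx'],c['cy'],(-E[:3,:3].T@E[:3,3]).round(),c.keys())
print(manip.get_obs())
E
```

```text
pics
top 57.275430448037596 312.83260171189704 229.54751343669503 [ 322.  -19. 1223.] dict_keys(['color', 'fovy', 'cx', 'cy', 'extrinsics'])
scene 42.40007519435592 316.0046528177318 244.14302595982272 [1427. -568.  999.] dict_keys(['color', 'fovy', 'cx', 'cy', 'extrinsics'])
{'time': 0.1, 'q': array([ 1.15839032e+00,  4.80770229e-01,  1.59682613e+00,  2.13261456e-05,
        1.06510908e+00, -4.66072522e-02]), 'qd': array([-0.00210923, -0.0003285 ,  0.00057077,  0.00044164,  0.00084894,
        0.00027272]), 'joint_efforts': array([ 1.43666191e-03, -9.52255869e+01, -4.31041110e+01,  1.29007217e-04,
        5.30387624e-03,  9.83952827e-05]), 'eef_pos': array([232.33480232, 606.66991616, 247.73015426]), 'tool_rot': array([-1.6341578 ,  1.56968339, -1.9999669 ]), 'wrist_force': array([-1.0921432 , -0.95376074, -0.22002329]), 'moment': array([ 0.06732948,  0.00135179, -0.01898608]), 'width': 85.14908166669093}
```

View pics/top0.png

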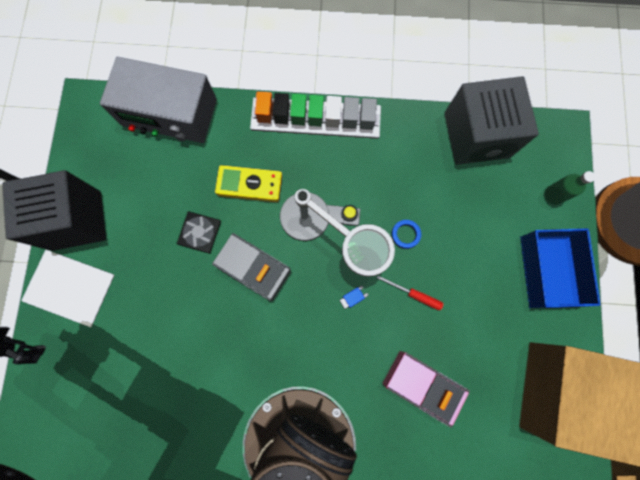

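View pics/scene0.png

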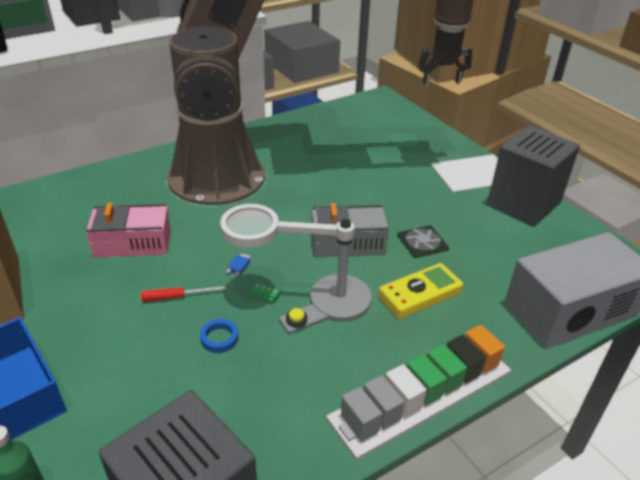

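The drive meant is the grey one at about (252,267) in the top view, with its orange lug at (263,272). The one at (425,388) is pink, so it is the look-alike. The pivot cap is at (303,197), the lens at (368,250) and the button at (349,213). Next I measure these and check an enlarged crop.

```bash
cat >> h.py <<'E'
def blob(c,lo,hi,box):
    h=cv2.cvtColor(c['color'],cv2.COLOR_RGB2HSV); m=cv2.inRange(h,np.array(lo),np.array(hi))
    k=np.zeros_like(m);x0,y0,x1,y1=box;k[y0:y1,x0:x1]=m[y0:y1,x0:x1]
    cs,_=cv2.findContours(k,cv2.RETR_EXTERNAL,cv2.CHAIN_APPROX_NONE)
    return max(cs,key=cv2.contourArea) if cs else None
def cen(ct): 
    M=cv2.moments(ct); return M['m10']/M['m00'],M['m01']/M['m00']
E
python3 - <<'E'
from h import *
t=shot('top'); s=shot('scene')
for nm,c,b in(('top',t,(245,255,285,290)),('scene',s,(320,195,345,225))):
    ct=blob(c,(5,150,120),(20,255,255),b); print(nm,'lug',cen(ct),cv2.minAreaRect(ct),cv2.contourArea(ct), ray(c,*cen(ct),112).round(1))
for nm,c,b,z in(('top',t,(335,200,365,230),30),('scene',s,(280,300,312,330),30)):
    ct=blob(c,(22,150,120),(35,255,255),b); print(nm,'btn',cen(ct),cv2.boundingRect(ct),[ray(c,*cen(ct),z).round(1) for z in(20,30,40)])
# lens head circle
ct=blob(t,(0,0,150),(180,60,255),(335,215,400,280)); (u,v),r=cv2.minEnclosingCircle(ct); print('lens',u,v,r,ray(t,u,v,202))
ct=blob(t,(0,0,150),(180,60,255),(290,180,320,212)); print('cap',cen(ct),cv2.minAreaRect(ct))
a=cv2.resize(t['color'][170:310,200:400],None,fx=4,fy=4,interpolation=cv2.INTER_CUBIC)
cv2.imwrite('pics/crop1.png',a[:,:,::-1])
E
```

```text
top lug (262.0472972972973, 272.8423423423423) ((262.1117858886719, 272.7529602050781), (5.138665199279785, 17.71689224243164), 32.47119140625) 74.0 [425.9 123.1 112. ]
scene lug (333.4568965517241, 211.43678160919538) ((333.5, 212.5), (17.0, 5.0), 90.0) 58.0 [438.6 115.3 112. ]
top btn (349.3814616755793, 211.85383244206773) (344, 206, 12, 12) [array([622.3, -94.7,  20. ]), array([619.9, -94.1,  30. ]), array([617.4, -93.5,  40. ])]
scene btn (296.0416666666667, 314.760101010101) (289, 309, 15, 13) [array([612.6, -90.9,  20. ]), array([620.9, -95.8,  30. ]), array([ 629.3, -100.7,   40. ])]
lens 360.5 242.0 37.13835525512695 [ 505.7743339  -113.32212468  202.        ]
cap (304.39197166469893, 200.16489571035024) ((304.5, 200.0), (22.0, 29.0), 90.0)
```

View pics/crop1.png

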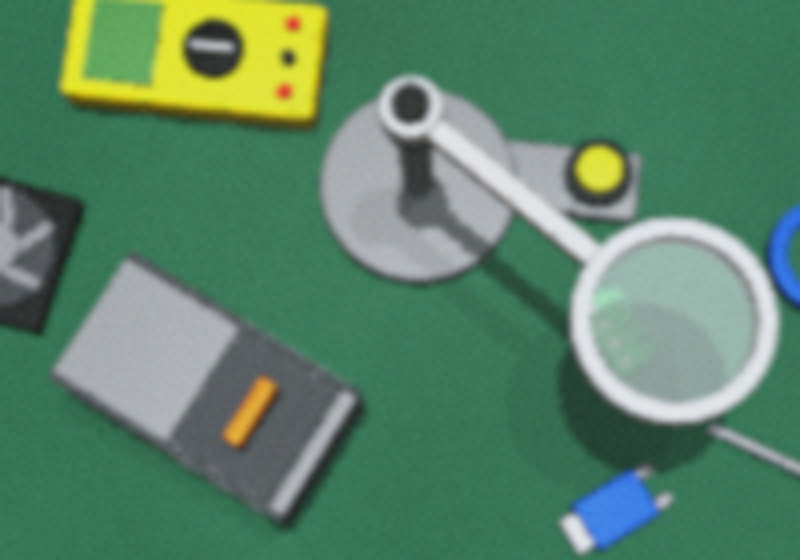

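The crop confirms the grey drive: its lug is at crop (250,412) and its cover is dark and shut. The cap is at crop (410,103), the lens at (675,321), the foot at (420,187) and the green plug lies under the lens. Now the geometry.

```bash
python3 - <<'E'
from h import *
t=shot('top'); s=shot('scene')
P=lambda x,y:(200+(x+.5)/4-.5,170+(y+.5)/4-.5)
cap=ray(t,*P(410,103),224); foot=ray(t,*P(420,187),18); lens=ray(t,*P(675,321),208)
print('cap',cap,'foot',foot,'lens',lens, 'scene cap',ray(s,345,225,224),np.linalg.norm((lens-cap)[:2]))
btn=np.array([620,-94.5]); piv=(cap+foot)[:2]/2; print('piv',piv)
# magnifier yaw from button: body (20,-125)
d=btn-piv; my=np.arctan2(d[1],d[0])-np.arctan2(-125,20); print('mag yaw',my,np.linalg.norm(d))
l=(lens[:2]-piv); print('arm angle',np.arctan2(-l[1],-l[0])-my)
# drive corners at top z=86
cs=[P(130,258),P(357,393),P(285,520),P(53,375)]
C=np.array([ray(t,*p,86)[:2] for p in cs]); print(C.round(1))
e=(C[0]-C[1]+C[3]-C[2]); yawd=np.arctan2(e[1],e[0])-np.pi/2; print('drive yaw',yawd)
x=np.array([np.cos(yawd),np.sin(yawd)]);y=np.array([-x[1],x[0]])
print('corners in drive frame',[((c-piv)@x,(c-piv)@y) for c in C])
lug=np.array([426,122.5]);print('lug frame',(lug-piv)@x,(lug-piv)@y,'pred',piv-200*x,'x',x,'y',y)
d=lug-piv;print('yaw by lug',np.arctan2(-d[1],-d[0]))
o=manip.get_obs(); from scipy.spatial.transform import Rotation as R
print(R.from_euler('xyz',o['tool_rot']).as_matrix().round(3))
E
```

```text
cap [603.85725027  31.22639357 224.        ] foot [601.24210375  30.12396556  18.        ] lens [ 487.32230399 -131.98249982  208.        ] scene cap [614.50237383  24.04196933 224.        ] 200.54310405867074
piv [602.54967701  30.67517957]
mag yaw -0.020140759112310835 126.38567700424625
arm angle 0.9745930021203848
[[524.6 214.6]
 [445.9  58.1]
 [361.5  97.6]
 [444.1 256.5]]
drive yaw -0.472533568230046
corners in drive frame [(np.float64(-153.1269923516586), np.float64(128.34309758720516)), (np.float64(-151.9825215443367), np.float64(-46.858870971745155)), (np.float64(-245.06679481200013), np.float64(-50.11663570958925)), (np.float64(-243.92232400467827), np.float64(128.96449960775533))]
lug frame -198.99649855604284 1.407004412739002 pred [424.46607508 121.70391527] x [ 0.89041801 -0.45514368] y [0.45514368 0.89041801]
yaw by lug -0.4796039487510853
[[-0.     0.358  0.934]
 [-0.     0.934 -0.358]
 [-1.    -0.     0.   ]]
```

carry_out --steps '[[[3,-4,0],[0,0,-0.03],0],[[6,-8,0],[0,0,-0.06],0],[[9.5,-12,0],[0,0,-0.1],0],[[13,-16,0],[0,0,-0.107],0],[[16,-20,0],[0,0,-0.107],0],[[19,-24,0],[0,0,-0.107],0],[[22,-28,0],[0,0,-0.107],0],[[24.8,-30.7,0],[0,0,-0.107],0]]'

```text
time: 1.1
eef_pos: [481.1, 297.6, 248.3]
tool_rot: [-1.6, 1.57, -2.073]
wrist_force: [0.2, 0.4, 0.3]
width: 0.1
```

carry_out --steps '[[[-1,-4,0],[0,0,0],0],[[-2,-8,0],[0,0,0],0],[[-3.5,-12,0],[0,0,0],0],[[-5,-16.5,0],[0,0,0],0],[[-6.2,-20.9,0],[0,0,0],0],[[-6.2,-20.9,-4],[0,0,0],0],[[-6.2,-20.9,-8],[0,0,0],0],[[-6.2,-20.9,-10],[0,0,0],0]]'

```text
time: 1.9
eef_pos: [418.1, 87.9, 146.3]
tool_rot: [-2.3, 1.569, -2.774]
wrist_force: [0.3, 2.0, 0.2]
width: -0.2
```

```bash
python3 - <<'E'
from h import *
o=manip.get_obs();print(o['eef_pos'],o['tool_rot'],o['q'].round(2))
s=shot('scene'); cv2.imwrite('pics/s1.png',cv2.resize(s['color'][130:280,220:420],None,fx=4,fy=4,interpolation=cv2.INTER_CUBIC)[:,:,::-1])
E
```

```text
[418.09438453  87.93541911 146.3313314 ] [-2.29998903  1.56887944 -2.77438994] [ 0.14  0.33  2.19 -0.    0.62 -0.96]
```

View pics/s1.png

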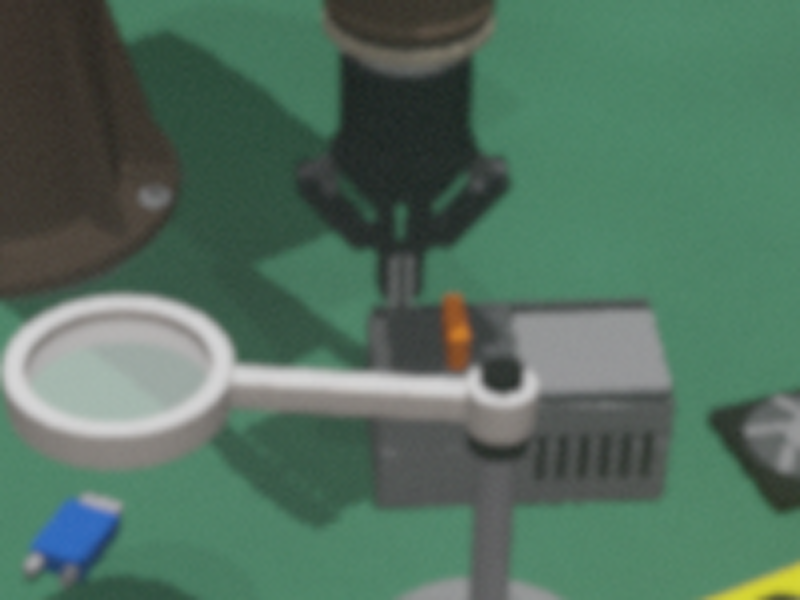

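carry_out --steps '[[[0,0,-1.7],[0,0,0],0],[[0,0,-3.3],[0,0,0],0],[[0.3,0.6,-3.3],[0,0,0],0],[[0.7,1.3,-3.3],[0,0,0],0],[[1.1,2.2,-3.3],[0,0,0],0],[[1.6,3.1,-3.3],[0,0,0],0],[[2.1,4.0,-3.3],[0,0,0],0],[[2.5,4.9,-3.3],[0,0,0],0]]'

```text
time: 2.75
eef_pos: [443.0, 138.0, 112.0]
tool_rot: [-2.418, 1.567, -2.891]
wrist_force: [1.0, -3.1, 1.2]
width: 0.0
```

carry_out --steps '[[[0.4,0.7,0],[0,0,0],0],[[0.7,1.4,0],[0,0,0],0],[[1.0,2.0,0],[0,0,0],0],[[1.1,2.2,0],[0,0,0],0],[[1.2,2.4,0],[0,0,0],0],[[1.2,2.4,0],[0,0,0],0]]'

```text
time: 3.35
eef_pos: [455.0, 162.1, 112.0]
tool_rot: [-2.442, 1.567, -2.915]
wrist_force: [0.5, 0.3, -0.4]
width: 0.2
```

carry_out --steps '[[[0.1,0.2,0],[0,0,0],0],[[0.2,0.4,0],[0,0,0],0],[[0.25,0.5,0],[0,0,0],0],[[0.25,0.5,0],[0,0,0],0]]'

```text
time: 3.75
eef_pos: [457.6, 167.2, 111.9]
tool_rot: [-2.453, 1.567, -2.927]
wrist_force: [-0.0, -0.9, 0.1]
width: 0.1
```

```bash
python3 - <<'E'
from h import *
o=manip.get_obs();print(o['eef_pos'],o['wrist_force'])
s=shot('scene'); ct=blob(s,(5,150,120),(20,255,255),(320,185,390,235)); print(cen(ct),cv2.boundingRect(ct),ray(s,*cen(ct),99))
p0=ray(s,333.46,211.44,99); p1=ray(s,*cen(ct),99); print((p1-p0)[:2]@np.array([.455,.89]))
E
```

```text
[457.5525391  167.24652353 111.93745943] [-0.03083522 -0.87177111  0.13645809]
(363.96347031963467, 212.37899543378995) (362, 204, 5, 17) [464.90356523 187.76335577  99.        ]
74.11089281941132
```

carry_out --steps '[[[0.1,0.2,0],[0,0,0],0],[[0.2,0.4,0],[0,0,0],0],[[0.2,0.4,0],[0,0,0],0]]'

```text
time: 4.1
eef_pos: [458.8, 170.1, 111.8]
tool_rot: [-2.2, 1.565, -2.673]
wrist_force: [-1.1, -19.3, 5.6]
width: -0.2
```

The hard stop is reached: 19 N at the lug and about 74 mm of travel. Now I back off, rise and go to the near side of the arm bar.

carry_out --steps '[[[-0.4,-0.8,0],[0,0,0],0],[[-0.5,-1,4],[0,0,0],0],[[-0.5,-1,8],[0,0,0],0],[[-0.5,-1,12],[0,0,0],0],[[0,-2,16.8],[0,0,-0.05],0],[[2,-6,17.5],[0,0,-0.14],0],[[4,-10,17.5],[0,0,-0.14],0],[[6,-14,17.5],[0,0,-0.14],0]]'

```text
time: 4.9
eef_pos: [519.6, 28.8, 287.7]
tool_rot: [-2.095, 1.567, -2.707]
wrist_force: [0.2, 0.2, 0.3]
width: -0.1
```

```bash
cat > plan.py <<'E'
from h import *
from scipy.spatial.transform import Rotation as R
piv=np.array([602.5,30.7])
def tcp(dir_,rho=110,off=18): # dir_: world direction angle of bar
    u=np.array([np.cos(dir_),np.sin(dir_)]); t=np.array([u[1],-u[0]]); return piv+rho*u-off*t
o=manip.get_obs(); p=o['eef_pos']; M=R.from_euler('xyz',o['tool_rot']).as_matrix(); ya=np.arctan2(M[1,1],M[0,1])
if __name__=='__main__': print(p,'tool y ang',ya,'turn wanted at start',-2.187+np.pi-ya,'shift cm',(tcp(-2.187,110,40)-p[:2])/10,(212-p[2])/10,o['wrist_force'])
E
python3 plan.py
```

```text
[519.58343814  28.78513654 287.73493271] tool y ang 0.9585771422201081 turn wanted at start -0.003984488630314864 shift cm [  5.19861617 -11.09714083] -7.573493270862167 [0.2276008  0.22969288 0.34937526]
```

carry_out --steps '[[[2,-4,0],[0,0,0],0],[[4,-8,0],[0,0,0],0],[[5.2,-11.1,0],[0,0,0],0],[[5.2,-11.1,0],[0,0,0],0],[[5.2,-11.1,-3],[0,0,0],0],[[5.2,-11.1,-6],[0,0,0],0],[[5.2,-11.1,-7.6],[0,0,0],0],[[5.2,-11.1,-7.6],[0,0,0],0]]'

```text
time: 5.7
eef_pos: [570.0, -81.5, 209.6]
tool_rot: [-2.44, 1.563, -3.052]
wrist_force: [-0.9, 0.3, -0.1]
width: -0.0
```

```bash
python3 - <<'E'
from plan import *
print(p,o['wrist_force'])
s=shot('scene'); t=shot('top')
a=cv2.resize(s['color'][170:340,200:400],None,fx=2,fy=2); b=cv2.resize(t['color'][150:320,230:430],None,fx=2,fy=2)
cv2.imwrite('pics/s2.png',np.hstack([a,b])[:,:,::-1])
for k in range(8):
    d=-2.187-0.12*k; q=tcp(d,110,18)
    print(k,((q-p[:2])/10).round(2),round(d+np.pi-ya,3))
E
```

```text
[569.98081103 -81.47319078 209.60749961] [-0.85416311  0.33992386 -0.1228469 ]
0 [-1.64  1.2 ] -0.004
1 [-2.8   1.86] -0.124
2 [-3.88  2.65] -0.244
3 [-4.85  3.56] -0.364
4 [-5.71  4.59] -0.484
5 [-6.44  5.71] -0.604
6 [-7.03  6.91] -0.724
7 [-7.47  8.17] -0.844
```

View pics/s2.png

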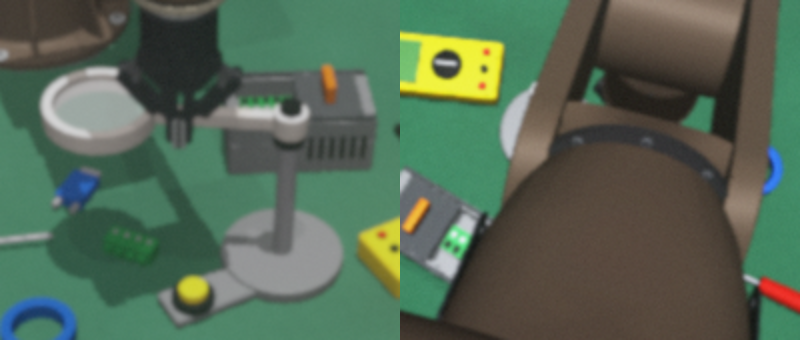

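carry_out --steps '[[[-0.6,0.4,0.4],[0,0,0],0],[[-1.2,0.9,0.4],[0,0,0],0],[[-1.6,1.2,0.4],[0,0,0],0],[[-2.0,1.4,0.4],[0,0,-0.04],0],[[-2.4,1.6,0.4],[0,0,-0.08],0],[[-2.8,1.9,0.4],[0,0,-0.12],0],[[-3.3,2.25,0.4],[0,0,-0.18],0],[[-3.9,2.65,0.4],[0,0,-0.24],0]]'

```text
time: 6.6
eef_pos: [533.0, -55.2, 216.9]
tool_rot: [-1.76, 1.569, -2.614]
wrist_force: [3.5, -0.6, 0.9]
width: 0.2
```

```bash
cat > st.py <<'E'
from plan import *
d=ya-np.pi
print(p.round(1),o['wrist_force'].round(1),'bar dir by tool',d,'target',-0.475-np.pi)
v=p[:2]-piv; print('rho,phi',np.hypot(*v), 'bar dir by pos',np.arctan2(v[1],v[0])-np.arcsin(18/np.hypot(*v)))
for k in range(1,9):
    q=tcp(d-0.06*k,110,18); print(k,((q-p[:2])/10).round(2),-.06*k)
E
python3 - <<'E'
import st
from h import *
s=shot('scene'); cv2.imwrite('pics/s3.png',cv2.resize(s['color'][150:300,200:400],None,fx=3,fy=3)[:,:,::-1])
E
```

```text
[533.  -55.2 216.9] [ 3.5 -0.6  0.9] bar dir by tool -2.4251821912149647 target -3.616592653589793
rho,phi 110.49685370497163 bar dir by pos -2.414312437435162
1 [-0.67  0.45] -0.06
2 [-1.14  0.93] -0.12
3 [-1.59  1.42] -0.18
4 [-2.    1.95] -0.24
5 [-2.38  2.5 ] -0.3
6 [-2.73  3.07] -0.36
7 [-3.05  3.66] -0.42
8 [-3.33  4.27] -0.48
```

View pics/s3.png

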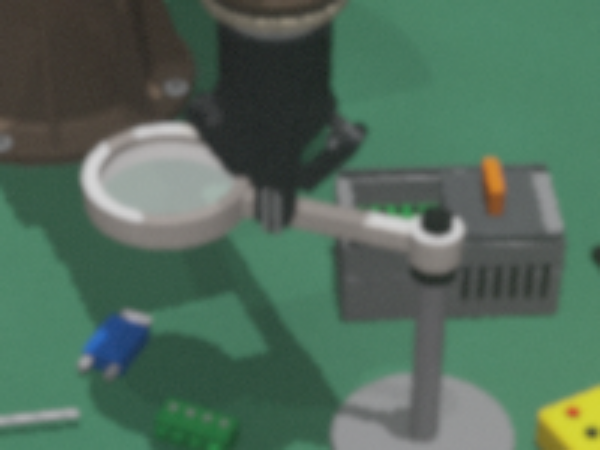

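The finger is pushing the bar at about 3.5 N. I continue slowly.

carry_out --steps '[[[-0.6,0.4,-0.2],[0,0,-0.05],0],[[-1.1,0.9,-0.4],[0,0,-0.11],0],[[-1.6,1.4,-0.5],[0,0,-0.18],0],[[-2.0,1.95,-0.5],[0,0,-0.24],0],[[-2.4,2.5,-0.5],[0,0,-0.3],0],[[-2.75,3.1,-0.5],[0,0,-0.36],0],[[-3.05,3.65,-0.5],[0,0,-0.42],0],[[-3.3,4.25,-0.5],[0,0,-0.48],0]]'

```text
time: 7.45
eef_pos: [498.9, -12.0, 212.2]
tool_rot: [-2.101, 1.569, 2.843]
wrist_force: [1.4, -2.3, 0.4]
width: 0.2
```

```bash
python3 st.py
```

```text
[498.9 -12.  212.2] [ 1.4 -2.3  0.4] bar dir by tool -2.909940083926257 target -3.616592653589793
rho,phi 112.07808339453543 bar dir by pos -2.9121326956227924
1 [-0.17  0.62] -0.06
2 [-0.37  1.25] -0.12
3 [-0.53  1.9 ] -0.18
4 [-0.65  2.56] -0.24
5 [-0.73  3.22] -0.3
6 [-0.78  3.89] -0.36
7 [-0.78  4.56] -0.42
8 [-0.74  5.23] -0.48
```

carry_out --steps '[[[-0.2,0.6,0],[0,0,-0.06],0],[[-0.4,1.25,0],[0,0,-0.12],0],[[-0.55,1.9,0],[0,0,-0.18],0],[[-0.65,2.55,0],[0,0,-0.24],0],[[-0.75,3.2,0],[0,0,-0.3],0],[[-0.8,3.9,0],[0,0,-0.36],0],[[-0.8,4.55,0],[0,0,-0.42],0],[[-0.75,5.2,0],[0,0,-0.48],0]]'

```text
time: 8.25
eef_pos: [491.0, 40.2, 212.5]
tool_rot: [-1.945, 1.569, 2.518]
wrist_force: [-2.1, -2.1, 0.8]
width: -0.3
```

```bash
python3 - <<'E'
import st
from h import *
t=shot('top');s=shot('scene')
for n,c in(('t',t),('s',s)):
  print(n,[proj(c,q).round() for q in((602.5,30.7,224),(425,122,202),(425,122,70))])
a=cv2.resize(s['color'][150:300,230:430],None,fx=2,fy=2); b=cv2.resize(t['color'][170:320,200:400],None,fx=2,fy=2)
cv2.imwrite('pics/s4.png',np.hstack([a,b])[:,:,::-1])
E
```

```text
[491.   40.2 212.5] [-2.1 -2.1  0.8] bar dir by tool -3.390804959561683 target -3.616592653589793
rho,phi 111.93489891781506 bar dir by pos 2.8950538730032207
1 [0.13 0.68] -0.06
2 [0.24 1.34] -0.12
3 [0.4  1.99] -0.18
4 [0.6  2.63] -0.24
5 [0.83 3.26] -0.3
6 [1.1  3.87] -0.36
7 [1.41 4.46] -0.42
8 [1.75 5.04] -0.48
t [array([302., 196.]), array([258., 269.]), array([264., 275.])]
s [array([344., 221.]), array([334., 177.]), array([332., 221.])]
```

View pics/s4.png

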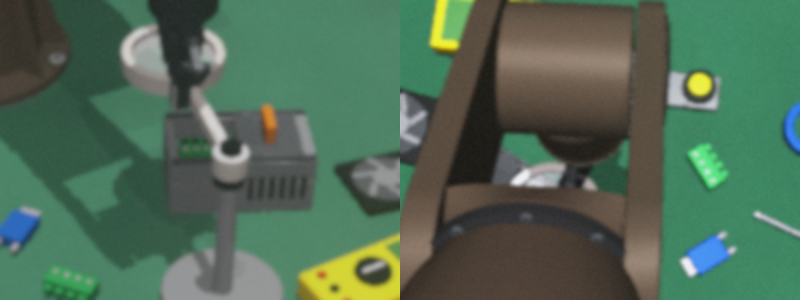

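carry_out --steps '[[[0.1,0.45,0],[0,0,-0.04],0],[[0.2,0.9,0],[0,0,-0.08],0],[[0.3,1.35,0],[0,0,-0.12],0],[[0.38,1.75,0],[0,0,-0.16],0],[[0.45,2.05,0],[0,0,-0.19],0],[[0.5,2.2,0],[0,0,-0.2],0],[[0.5,2.2,0],[0,0,-0.2],0]]'

```text
time: 9.05
eef_pos: [496.1, 62.6, 212.6]
tool_rot: [-2.283, 1.569, 1.983]
wrist_force: [0.9, -0.4, -0.0]
width: -0.3
```

```bash
python3 - <<'E'
import st
from h import *
s=shot('scene')
print([proj(s,q).round(1) for q in((425,122,202),)])
cv2.imwrite('pics/s5.png',cv2.resize(s['color'][140:260,270:430],None,fx=5,fy=5,interpolation=cv2.INTER_CUBIC)[:,:,::-1])
E
```

```text
[496.1  62.6 212.6] [ 0.9 -0.4 -0. ] bar dir by tool -3.5872790088873914 target -3.616592653589793
rho,phi 111.02515757892448 bar dir by pos 2.687553548833381
1 [0.14 0.57] -0.06
2 [0.38 1.19] -0.12
3 [0.66 1.8 ] -0.18
4 [0.98 2.38] -0.24
5 [1.33 2.95] -0.3
6 [1.72 3.5 ] -0.36
7 [2.14 4.02] -0.42
8 [2.58 4.52] -0.48
[array([334.2, 176.6])]
```

View pics/s5.png

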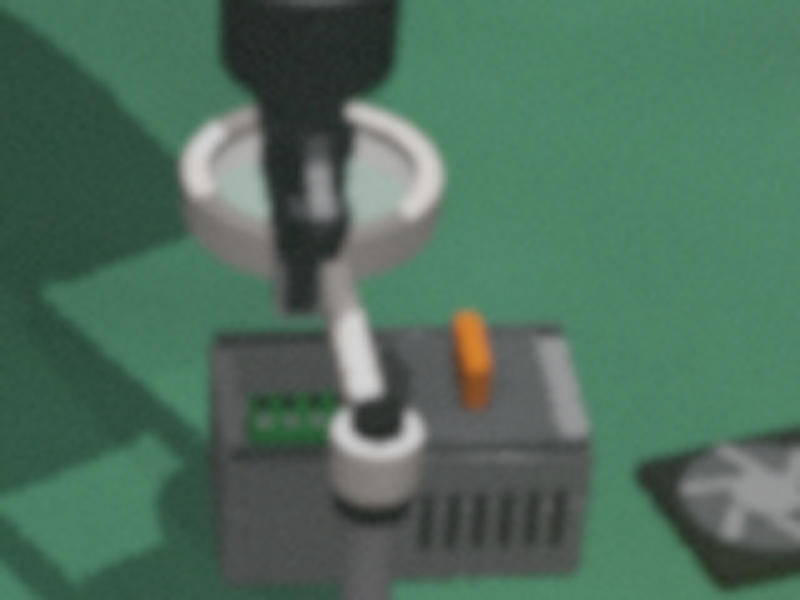

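Position and picture agree that the lens is about 4 mm short. I give it one gentle nudge, back off, rise and move aside to look.

carry_out --steps '[[[0.05,0.1,0],[0,0,-0.01],0],[[0.1,0.2,0],[0,0,-0.02],0],[[0.1,0.2,0],[0,0,-0.02],0],[[0.1,0.2,0],[0,0,-0.02],0],[[-0.3,-0.7,0],[0,0,-0.02],0],[[-1.0,-2.5,0],[0,0,-0.02],0],[[-1.2,-3,4],[0,0,-0.02],0],[[-1.2,-3,8],[0,0,-0.02],0]]'

```text
time: 9.9
eef_pos: [483.1, 31.3, 292.9]
tool_rot: [-1.606, 1.568, 2.64]
wrist_force: [2.4, -0.2, 0.4]
width: 0.1
```

carry_out --steps '[[[1,-4,1],[0,0,0],0],[[3,-8,1],[0,0,0],0],[[5,-12,1],[0,0,0],0],[[7,-16,1],[0,0,0],0],[[9,-20,1],[0,0,0],0],[[10,-24,1],[0,0,0],0],[[11,-28,1],[0,0,0],0],[[12,-31,1],[0,0,0],0]]'

```text
time: 10.7
eef_pos: [602.9, -281.8, 302.8]
tool_rot: [-1.519, 1.568, 2.726]
wrist_force: [0.3, 0.6, -0.2]
width: 0.2
```

```bash
python3 - <<'E'
from h import *
print(manip.get_obs()['eef_pos'])
t=shot('top');s=shot('scene')
print([proj(c,(425,122,202)).round(1) for c in(t,s)],proj(t,(425,122,70)))
a=cv2.resize(t['color'][180:330,190:330],None,fx=3,fy=3,interpolation=cv2.INTER_CUBIC); b=cv2.resize(s['color'][120:270,270:390],None,fx=3,fy=3,interpolation=cv2.INTER_CUBIC)
cv2.imwrite('pics/s6.png',np.hstack([a,b])[:,:,::-1])
E
```

```text
[ 602.86975258 -281.83891583  302.80682074]
[array([257.9, 269.3]), array([334.2, 176.6])] [264.34814028 274.82277544]
```

View pics/s6.png

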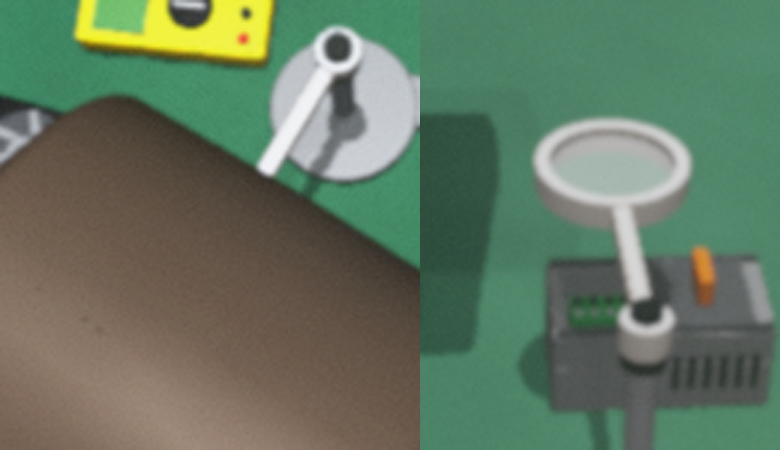

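The scene view puts the lens centre at u≈333.9 against 334.2 aimed for, and the cover stays open. Now the button.

carry_out --steps '[[[0.4,4,0],[0,0,0],0],[[0.8,8,0],[0,0,0],0],[[1.2,12,0],[0,0,0],0],[[1.7,16,-2],[0,0,0],0],[[1.7,18.7,-6],[0,0,0],0],[[1.7,18.7,-10.5],[0,0,0],0],[[1.7,18.7,-15],[0,0,0],0],[[1.7,18.7,-19],[0,0,0],0]]'

```text
time: 11.6
eef_pos: [619.6, -95.7, 110.7]
tool_rot: [-1.327, 1.569, 2.917]
wrist_force: [1.4, -1.0, 0.4]
width: 0.2
```

```bash
python3 - <<'E'
from h import *
print(manip.get_obs()['eef_pos'],manip.get_obs()['wrist_force'])
s=shot('scene')
cv2.imwrite('pics/s7.png',cv2.resize(s['color'][220:350,240:380],None,fx=4,fy=4,interpolation=cv2.INTER_CUBIC)[:,:,::-1])
E
```

```text
[619.58790612 -95.67650382 110.73817313] [ 1.3564154  -1.01323201  0.40841188]
```

View pics/s7.png

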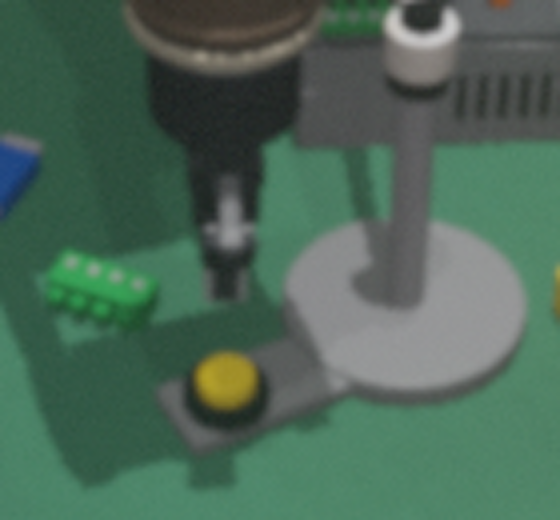

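The finger is aligned above the button at crop (227,380). I go down in small steps.

carry_out --steps '[[[0,0,-2],[0,0,0],0],[[0,0,-4],[0,0,0],0],[[0,0,-5],[0,0,0],0],[[0,0,-5.6],[0,0,0],0],[[0,0,-6.1],[0,0,0],0],[[0,0,-6.1],[0,0,0],0]]'

```text
time: 12.25
eef_pos: [616.6, -95.4, 46.6]
tool_rot: [-1.301, 1.562, 2.943]
wrist_force: [-12.3, -0.1, 29.8]
width: 0.2
```

carry_out --steps '[[[0,0,-0.3],[0,0,0],0],[[0,0,-0.5],[0,0,0],0],[[0,0,-0.5],[0,0,0],0]]'

```text
time: 12.55
eef_pos: [616.7, -95.5, 46.1]
tool_rot: [-1.295, 1.563, 2.949]
wrist_force: [-20.1, 2.8, 60.2]
width: 0.5
```

60 N means it has bottomed on something. I raise it in stages to see whether the button's spring follows.

carry_out --steps '[[[0,0,0.4],[0,0,0],0],[[0,0,0.4],[0,0,0],0]]'

```text
time: 12.75
eef_pos: [618.1, -95.8, 52.7]
tool_rot: [-1.285, 1.567, 2.959]
wrist_force: [0.8, 0.1, 1.5]
width: 0.3
```

carry_out --steps '[[[0,0,0.2],[0,0,0],0],[[0,0,0.2],[0,0,0],0]]'

```text
time: 12.95
eef_pos: [618.8, -96.0, 55.5]
tool_rot: [-1.282, 1.568, 2.962]
wrist_force: [0.4, -0.1, -0.3]
width: 0.1
```

carry_out --steps '[[[0,0,0.2],[0,0,0],0],[[0,0,0.2],[0,0,0],0]]'

```text
time: 13.15
eef_pos: [619.0, -96.0, 57.7]
tool_rot: [-1.282, 1.569, 2.962]
wrist_force: [-0.3, 1.1, 0.1]
width: -0.1
```

carry_out --steps '[[[0,0,0.2],[0,0,0],0],[[0,0,0.2],[0,0,0],0]]'

```text
time: 13.35
eef_pos: [619.0, -96.0, 59.7]
tool_rot: [-1.282, 1.569, 2.962]
wrist_force: [0.3, 0.5, 0.1]
width: -0.5
```

carry_out --steps '[[[0,0,-0.6],[0,0,0],0],[[0,0,-0.6],[0,0,0],0],[[0,0,-0.6],[0,0,0],0]]'

```text
time: 13.65
eef_pos: [618.8, -96.0, 53.3]
tool_rot: [-1.283, 1.568, 2.961]
wrist_force: [0.9, -0.2, -0.5]
width: -0.1
```

carry_out --steps '[[[0,0,-0.2],[0,0,0],0],[[0,0,-0.2],[0,0,0],0],[[0,0,-0.2],[0,0,0],0]]'

```text
time: 13.95
eef_pos: [618.9, -96.0, 51.4]
tool_rot: [-1.274, 1.568, 2.97]
wrist_force: [-0.4, -0.3, 2.3]
width: -0.3
```

carry_out --steps '[[[0,0,-0.2],[0,0,0],0],[[0,0,-0.2],[0,0,0],0],[[0,0,-0.2],[0,0,0],0]]'

```text
time: 14.25
eef_pos: [618.9, -96.0, 49.4]
tool_rot: [-1.286, 1.568, 2.958]
wrist_force: [-0.2, 0.5, 3.4]
width: 0.0
```

carry_out --steps '[[[0,0,-0.2],[0,0,0],0],[[0,0,-0.2],[0,0,0],0],[[0,0,-0.2],[0,0,0],0]]'

```text
time: 14.55
eef_pos: [618.9, -96.0, 47.4]
tool_rot: [-1.284, 1.568, 2.96]
wrist_force: [-0.2, -0.1, 4.2]
width: 0.0
```

The spring ramps from about 0 N near 53 mm to 4.2 N at 47.4 mm, so this is the button and it goes fully down. One small final press, then I let it up and clear away.

carry_out --steps '[[[0,0,-0.1],[0,0,0],0],[[0,0,-0.1],[0,0,0],0],[[0,0,0.5],[0,0,0],0],[[0,0,3],[0,0,0],0],[[0,0,7],[0,0,0],0],[[0,0,11],[0,0,0],0],[[0,-2,15],[0,0,0],0],[[0,-6,19],[0,0,0],0]]'

```text
time: 15.35
eef_pos: [618.9, -150.3, 234.8]
tool_rot: [-1.444, 1.568, 2.803]
wrist_force: [0.6, -1.1, 0.9]
width: -0.1
```

carry_out --steps '[[[0,-4.5,3],[0,0,0],0],[[0,-9,5],[0,0,0],0],[[-1,-13.5,5],[0,0,0],0],[[-3,-18,5],[0,0,0],0],[[-5,-22,5],[0,0,0],0],[[-8,-26,5],[0,0,0],0],[[-12,-30,5],[0,0,0],0],[[-15,-33,5],[0,0,0],0]]'

```text
time: 16.15
eef_pos: [467.2, -481.5, 284.4]
tool_rot: [-1.535, 1.568, 2.712]
wrist_force: [0.6, -1.0, 0.4]
width: 0.3
```

```bash
python3 - <<'E'
from h import *
print(manip.get_obs()['eef_pos'])
t=shot('top');s=shot('scene')
print(proj(t,(425,122,202)),proj(t,(425,122,70)))
for nm,c,b in(('top',t,(335,200,365,230)),('scene',s,(280,300,312,330))):
    ct=blob(c,(22,150,120),(35,255,255),b); print(nm,'btn',ct is not None and (cen(ct),cv2.boundingRect(ct)))
a=cv2.resize(t['color'][180:320,190:380],None,fx=4,fy=4,interpolation=cv2.INTER_CUBIC)
cv2.imwrite('pics/s8.png',a[:,:,::-1])
E
```

```text
[ 467.21016502 -481.47255737  284.42176899]
[257.88932686 269.311709  ] [264.34814028 274.82277544]
top btn ((349.5, 211.7577319587629), (344, 206, 12, 12))
scene btn ((296.06390977443607, 314.8709273182957), (289, 309, 15, 13))
```

View pics/s8.png

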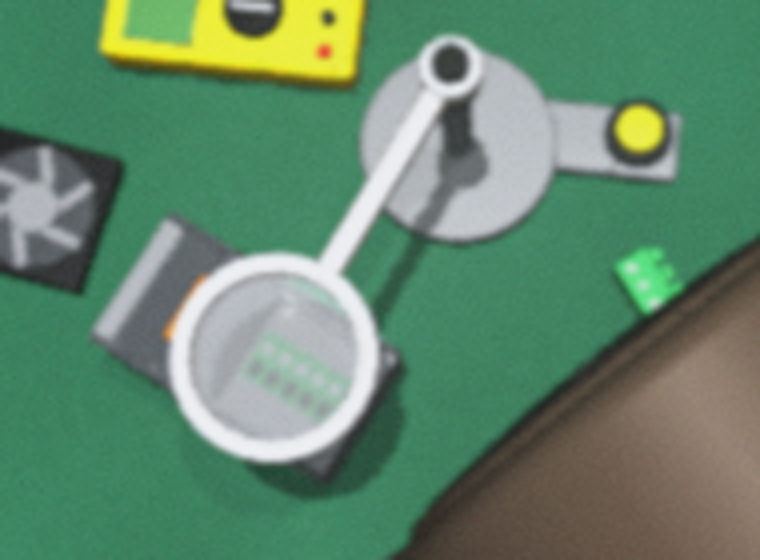

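Top view: the lens centre is at pixel (257.9,268.9) against the wanted (257.9,269.3), which is within 1–2 mm. The terminals centre is at about (263.9,273.4) against a predicted (264.3,274.8). The button is back at its starting pixels and the robot is clear, so I hand in.

```bash
python3 -c "
from cell import manip
print(manip.close_job())"
```

```text
the job is handed in; nothing more can be done
None
```

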